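# Slide a fixture plate out to the index pointer and hold it

## Robot

A 7-joint arm with a two-finger parallel gripper is mounted at the origin on a cart in front of the work surface, level with it; the furniture and walls round the work are solid. World frame = base frame: x ahead of the robot, y to its left, z up, the work surface at z = 0. Lengths are in m, angles in rad, forces in N, time in s.
With the tool pointing down it reaches from about 0.4 to 0.85 m from the base axis. Payload 10.4 kg.
Tool frame: the origin (TCP) lies at the very end of the fingers, on their centre line; the grasp point (between the pads) lies 19 mm behind it (ctrl.grasp_offset is the distance from the TCP to the grasp point, in m); z points along the fingers, y is the line along which they close (so a half turn about z gives the same grasp; the last joint's range is limited). The gripper opens to 87 mm and grips with 3 to 60 N. Pads are 19 mm wide; open, the fingers measure 117 mm over their backs; the gripper's body (75 mm by 190 mm) begins 51 mm behind the grasp point.
Start: joints at [-1.305, 0.332, -0.065, 1.46, 0.022, 1.35, -0.088], TCP at [0.178, 0.599, 0.223] pointing down, gripper open.
Joint ranges: [-2.6, 2.6], [-0.5, 2.12], [-1.47, 1.34], [0.16, 2.42], [-1.27, 4.41], [0.06, 2.06], [-2.6, 2.6]. Speed limits (rad/s): [2.22, 2.22, 2.79, 2.79, 3.14, 3.14, 3.14].

## Interface

Orientations are given as a unit quaternion [w, x, y, z].
In Python, from rig import telemetry, imaging, ctrl gives the robot as it stands.
- The arm moves only by the shell command python3 -m jog 'ROWS' [FORCE]. ROWS is a JSON object whose one key "series" holds a list of rows, each an object with "translation": the shift along the tool's x, y, z in cm, a list of three; "twist": the turn, a rotation vector about the tool's x, y, z in degrees, a list of three; "gripper": the closure, from 0 (fully open) to 1 (shut). In form: {"series": [{"translation": [x, y, z], "twist": [wx, wy, wz], "gripper": gripper}, ...]}. A call has exactly 10 rows; each row is the pose to reach, as a shift and turn from the pose commanded when the call began, along the tool's axes at that moment; what a row does not reach only later rows make up. A row lasts 1/10 s, in which the tool goes at most 50 mm and 8.59 degrees, less where a joint would pass 70% of its speed; a pose out of reach is approached as far as the arm can. A call with a gripper value outside its range is refused whole. The fingers move at their own pace and stop on an object; FORCE is the grip in N (left out, the last holds). Time passes only in rows, so rows that repeat a pose let the fingers close, or fill a call up. It gives the time, the measured TCP pose, the force, the opening and the grip force at its end, in the units of the state.
- telemetry.get_state(): the state, without advancing time (a new reading comes with each control period).
- imaging.capture(name): name is "side" or "top"; returns (picture, depth): 420x560x3 uint8, red, green, blue; 420x560 float32, m along the optical axis (not along the pixel's ray), 0 where there is no reading.
- imaging.camera_model(name): a dict with "fovy" (degrees; the focal length in pixels is half the picture's height over the tangent of half this angle, whatever the lens; pixels are square), "cx", "cy" (the principal point, pixels), "R" (3x3) and "t" (3): a world point X has camera coordinates R X + t. Camera axes: x right, y down, z forward; pixel columns grow to the right and rows downward; lengths in m; the calibration is good to about 2 mm. A picture is of the moment at which its call begins. camera_model takes no time and is no camera call.
- ctrl.sign_off(): hands the job in; it is judged then, once.
The state is a dict: "t": time; "q": joint angles; "joint_vel": joint speeds; "joint_torque": joint torques, N m; "position": TCP position; "tool_rot": TCP orientation; "contact_force": force on the tool from outside, world axes, zero at the start; "torque": the same for the moment, N m; "finger_gap": finger opening in m; "finger_force": force on a finger pad.
Only numpy, scipy, OpenCV 4.12 (cv2) and the standard library are available. Lean on these libraries where they do the work, as an engineer would, in place of code of your own. Each camera call takes 0.05 s, during which the arm holds its last target. There are 200 camera calls.

## Task

The blue fixture plate has to jut out over the open end of the grey riser, so that the bore at its front can be reached from below. Take it by its black grip and slide it straight out, flat on the riser and without lifting it, until its front end is level with the red pointer of the index post and the plate lies square along the middle of the riser. It tips over by itself there, so finish while still holding it level and still, and leave the index post and the other things on the bench alone.

Things in the scene. Friction and masses are not known exactly. Their poses are not given: they have to be found in the camera images.
- riser: grey painted metal bridge fixed to the bench, 260 (x) x 110 (y) mm, flat top 80 mm above the bench. Origin at bench height under its centre; its +x axis points out of its open end, the way the plate must go; the end face is at x = +130 mm. It has no guides or lips.
- plate: loose blue plate, 260 (x) x 90 (y) x 8 mm, about 0.35 kg, lying on the riser, roughly along it. Origin at the centre of its underside; +x points to its front (outer) end at x = +130 mm. Near that end a 30 mm bore with a steel collar 54 mm across, 14 mm high. Centre of mass within 6 mm of the middle: it tips once more than half of it overhangs. Black upright grip at x = -100 mm (see plate_grip).
- plate_front (a point): middle of the plate's front edge, at its top face
- plate_grip (a point): point on the axis of the plate's black grip, 34 mm above the plate top. The grip is an upright bar 44 mm long along the plate's x, 14 mm wide in y, 48 mm high above the plate top, centred at plate x = -100 mm, y = 0, on a foot 56 x 30 x 4 mm; pinch it across y
- index_post: index post fixed to the bench beyond the riser's open end, beside the plate's path on the riser's -y side; base 48 mm across, steel rod to 135 mm height. Origin under the rod at bench height; axes parallel to the riser's. Its red pointer is a 3 mm thin blade in the plane x = 0 of this frame, pointing to +y.
- pointer_tip (a point): tip of the red pointer, 99 mm above the bench, at y = +30 mm in the post's frame; it stays 15 to 20 mm to the side of a centred plate and its lower edge is 6 mm above the plate's top
- mouse_black: black computer mouse, 111 x 60 x 35 mm, loose on the bench, to be left alone; origin at the centre of its underside
- lens_canister: white cylindrical canister, 41 mm across, 50 mm high, loose, to be left alone; origin at the centre of its underside
- objective: white microscope objective standing upright, 28 mm across, 44 mm high, loose, to be left alone; origin at the centre of its underside
Not all that is in view belongs to the job. Leave any green look-alike of the index_post alone.

How it is judged:
By the outcome, as a careful person would: the job done as asked, in the order asked, and still so for the second after the job is handed in, while the arm keeps its last pose, push and grip.
It also fails if it takes over 35 s, if anything falls off the work surface, if the arm or the gripper's body presses on something with over 40 N, if the wrist force passes 120 N, or if a joint passes its speed limit or range.

## Working session

There is one attempt and no reset: what is moved stays moved. The work goes in short steps, Python scripts to look and compute and a shell command to move; the robot and the scene stay as the last step left them, time stands still between calls to the robot, and variables do not carry over. Pictures are saved under pics/ and viewed, at most 10 in all, crops included, and the job is handed in when it is done.

```bash
mkdir -p pics
cat > h.py <<'E'
import numpy as np,cv2
from rig import telemetry, imaging, ctrl
def cap(n,tag):
    p,d=imaging.capture(n); cv2.imwrite(f'pics/{tag}.png',p[:,:,::-1]); np.savez(f'pics/{tag}.npz',p=p,d=d); return p,d
def K(n):
    m=imaging.camera_model(n); f=210/np.tan(np.radians(m['fovy'])/2); return f,m['cx'],m['cy'],np.array(m['R']),np.array(m['t'])
def world(n,d):
    f,cx,cy,R,t=K(n); v,u=np.mgrid[:420,:560]
    c=np.stack([(u-cx)/f*d,(v-cy)/f*d,d],-1); return (c-t)@R
def proj(n,X):
    f,cx,cy,R,t=K(n); c=np.atleast_2d(X)@R.T+t; return np.c_[c[:,0]/c[:,2]*f+cx,c[:,1]/c[:,2]*f+cy]
E
python3 - <<'E'
from h import *
for n in('top','side'):
    p,d=cap(n,n+'0'); m=imaging.camera_model(n); print(n,m)
s=telemetry.get_state(); print(s)
E
ls
```

```text
top {'fovy': 42.31837175676806, 'cx': 276.97511560318003, 'cy': 214.91689391332633, 'R': array([[ 0.07722943, -0.99699209, -0.00651123],
       [-0.93700849, -0.07034842, -0.34214938],
       [ 0.34066217,  0.03252508, -0.93962301]]), 't': array([-0.06018582,  0.57629669,  1.73317846])}
side {'fovy': 51.83719236404866, 'cx': 274.7370659827958, 'cy': 213.00736613520715, 'R': array([[ 0.89401481,  0.44795867,  0.00839975],
       [ 0.38868422, -0.76611995, -0.51184451],
       [-0.22284997,  0.46086142, -0.85903704]]), 't': array([-0.49543507, -0.21430354,  1.31830371])}
{'t': 0.1, 'q': array([-1.30456972,  0.33279673, -0.06470292,  1.46087554,  0.02160387,
        1.34989483, -0.08850639]), 'joint_vel': array([ 0.0023223 , -0.00240181,  0.00038336, -0.00161211, -0.00039895,
       -0.00014693, -0.00171312]), 'joint_torque': array([ 7.88359903e-04, -6.24540281e+01,  2.42955139e-02, -3.90721214e+01,
       -6.13718131e-02,  3.66895390e-02,  5.62217383e-05]), 'position': array([0.17791994, 0.5987717 , 0.22183227]), 'tool_rot': array([-6.15081587e-05,  1.43903516e-01,  9.89591516e-01, -6.36455603e-04]), 'contact_force': array([-0.93653322, -0.75891666,  0.6862816 ]), 'torque': array([ 0.00507609, -0.03998305,  0.01307749]), 'finger_force': 0.0, 'finger_gap': 0.08686669368757477}
h.py
pics
```

View pics/top0.png

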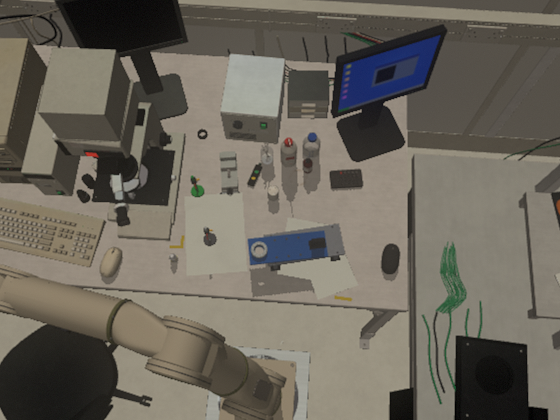

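View pics/side0.png

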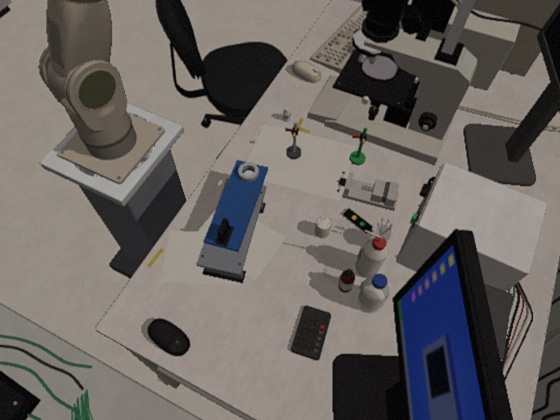

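Top view: blue plate with its collar at (259,250) and grip at about (318,243), so the open end points left (world +y). There are two index post candidates: grey with a red tip at (208,237), and a green look-alike at (197,187). The grey one fits, so I'll confirm it in a crop and measure.

Run:
```python
from h import *
a=np.load('pics/top0.npz')['p'][170:290,170:360]; b=np.load('pics/side0.npz')['p'][110:290,190:390]
A=cv2.resize(a,(800,505),interpolation=cv2.INTER_CUBIC)[:300*2]; B=cv2.resize(b,(660,594),interpolation=cv2.INTER_CUBIC)
cv2.imwrite('pics/ca.png',A[:,:,::-1]); cv2.imwrite('pics/cb.png',B[:,:,::-1])
for n in('top','side'):
    z=np.load(f'pics/{n}0.npz'); p,d=z['p'].astype(int),z['d']; W=world(n,d); ok=d>0
    r,g,bl=p[...,0],p[...,1],p[...,2]
    near=ok&(W[...,0]>.3)&(W[...,0]<.75)&(abs(W[...,1])<.45)
    blue=near&(bl>r+40)&(bl>g+25)&(W[...,2]>.06)&(W[...,2]<.11)
    pts=W[blue]; print(n,'blue',len(pts),np.median(pts[:,2])); rect=cv2.minAreaRect(pts[:,:2].astype(np.float32)); print(rect)
    top=near&(abs(W[...,2]-.08)<.012)&~blue; print(' at .08',top.sum())
    red=near&(r>g+50)&(r>bl+50); 
    v,u=np.nonzero(red)
    for i in range(len(v)): print('red',u[i],v[i],W[v[i],u[i]].round(3),p[v[i],u[i]])if len(v)<60 else None
    bench=near&(abs(W[...,2])<.02);print('bench z',np.median(W[bench][:,2]))
```

```text
top blue 1270 0.08815933469208981
((0.47265419363975525, -0.058410122990608215), (0.0910034030675888, 0.2556855082511902), 11.118668556213379)
 at .08 1255
bench z 0.000397865959721646
side blue 2262 0.0874491622149984
((0.47517576813697815, -0.06026217341423035), (0.09062040597200394, 0.2612742781639099), 10.9871244430542)
 at .08 2041
red 287 129 [0.487 0.209 0.101] [66 12 14]
red 288 129 [0.491 0.208 0.104] [87 20 19]
red 289 129 [0.494 0.207 0.107] [84 28 27]
red 353 135 [0.662 0.27  0.105] [109  56  53]
red 353 136 [0.663 0.268 0.104] [76 17 16]
red 354 136 [0.665 0.27  0.102] [74  7  7]
red 355 136 [0.668 0.272 0.102] [77 13 12]
red 356 136 [0.67  0.272 0.103] [83 15 16]
red 357 136 [0.673 0.273 0.104] [82 15 16]
red 358 136 [0.675 0.275 0.103] [92 16 15]
red 359 136 [0.678 0.274 0.105] [81 14 13]
bench z -0.0005433510212908918
```

View pics/ca.png

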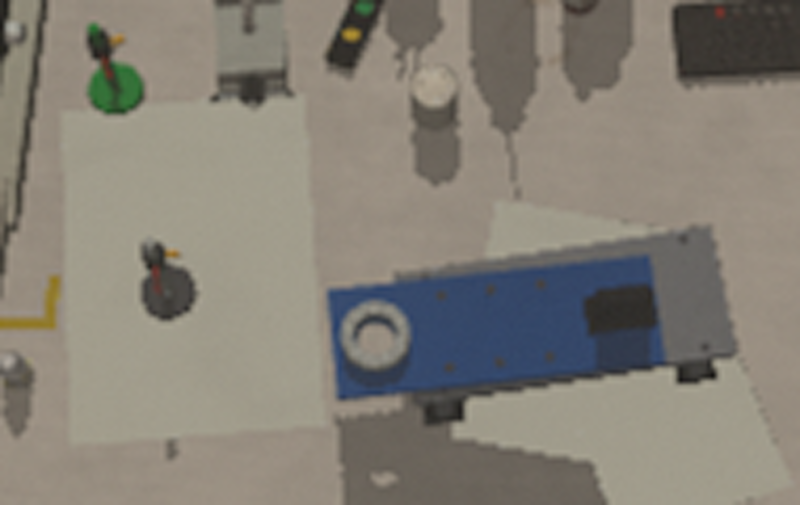

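View pics/cb.png

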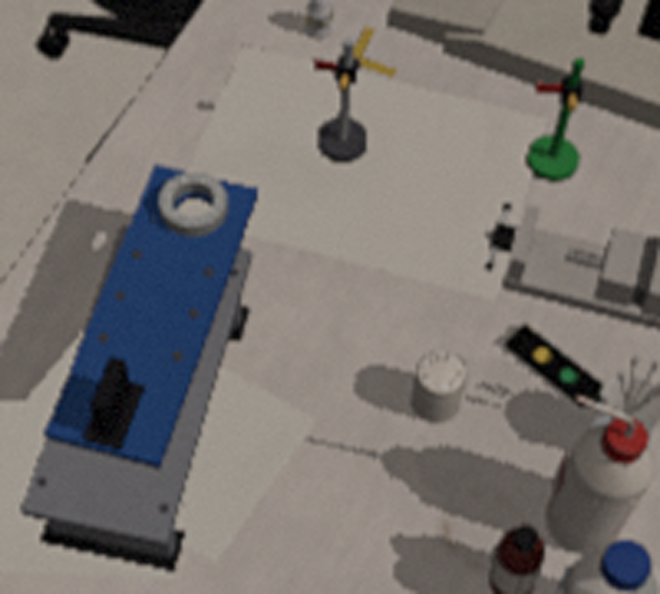

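Crops: the grey post with the red blade, at (208,237) in top and about (294,140) in side, stands just beyond the open end and beside the plate's path. The green one stands off to the side, so I leave it alone. Next I fit the riser, plate, grip and post.

```bash
cat > m.py <<'E'
from h import *
import sys
from scipy.optimize import least_squares
def edge_pts(W,mask,ax,lo,hi,org,side,nb):
    pass
def load(n,tag):
    z=np.load(f'pics/{tag}.npz'); p,d=z['p'].astype(int),z['d']; return p,d,world(n,d)
if __name__=='__main__':
  for n in('top','side'):
    p,d,W=load(n,n+'0'); r,g,b=p[...,0],p[...,1],p[...,2]; ok=(d>0)
    reg=ok&(W[...,0]>.35)&(W[...,0]<.62)&(W[...,1]>-.3)&(W[...,1]<.12)
    blue=reg&(b>r+40)&(b>g+25)&(W[...,2]>.06)
    gr=reg&~blue&(abs(W[...,2]-.08)<.006)
    k,lab,st,c=cv2.connectedComponentsWithStats(gr.astype(np.uint8)); i=1+st[1:,4].argmax(); gr=lab==i
    P=W[gr]; print(n,'riser pts',len(P),'z',np.median(P[:,2]),st[i])
    print(cv2.minAreaRect(P[:,:2].astype(np.float32)))
    for ang in (9,10,11,12):
        a=np.radians(ang); X=np.array([-np.sin(a),np.cos(a)]);Y=np.array([-X[1],X[0]])
        s=P[:,:2]@X; t=P[:,:2]@Y
        q=lambda v:np.percentile(v,[0,.5,2,98,99.5,100]).round(4)
        # -y edge line slope
        bins=np.arange(s.min(),s.max(),.02); e=[(lo+.01,t[(s>=lo)&(s<lo+.02)].min()) for lo in bins if ((s>=lo)&(s<lo+.02)).sum()>8]
        e=np.array(e); bb=np.arange(t.min()+.005,t.max()-.015,.01); f=np.array([(lo+.005,s[(t>=lo)&(t<lo+.01)].min()) for lo in bb])
        print(ang,'s',q(s),'t',q(t),'edge slope deg',np.degrees(np.polyfit(*e.T,1)[0]).round(2),'back slope',np.degrees(np.polyfit(*f.T,1)[0]).round(2))
        print('   blue s',q(W[blue][:,:2]@X),'t',q(W[blue][:,:2]@Y))
    grip=reg&(W[...,2]>.118)&(W[...,2]<.15)&(p.sum(-1)<120)
    print('grip',grip.sum(),cv2.minAreaRect(W[grip][:,:2].astype(np.float32)),np.percentile(W[grip][:,2],[5,50,99]))
    po=ok&(W[...,0]>.44)&(W[...,0]<.56)&(W[...,1]>.13)&(W[...,1]<.25)&(W[...,2]>.004)
    base=po&(W[...,2]<.03); print('base',base.sum(),cv2.minEnclosingCircle(W[base][:,:2].astype(np.float32)),np.percentile(W[base][:,2],[50,99]))
    v,u=np.nonzero(po&(W[...,2]>.03))
    for i in range(len(v)): print(u[i],v[i],W[v[i],u[i]].round(3),p[v[i],u[i]])
E
python3 m.py
```

```text
top riser pts 617 z 0.08037232110422637 [263 224  82  33 617]
((0.49047917127609253, -0.11168979108333588), (0.11279296875, 0.25884661078453064), 13.744316101074219)
9 s [-0.3201 -0.3168 -0.3143 -0.0724 -0.0574 -0.054 ] t [-0.5297 -0.529  -0.5271 -0.4217 -0.4183 -0.4176] edge slope deg 3.82 back slope -5.2
   blue s [-0.2598 -0.2582 -0.2533 -0.0081 -0.0048 -0.003 ] t [-0.5057 -0.5026 -0.5009 -0.4141 -0.4123 -0.4083]
10 s [-0.3275 -0.3243 -0.3225 -0.0814 -0.0662 -0.0628] t [-0.525  -0.5243 -0.5225 -0.4166 -0.4136 -0.4131] edge slope deg 2.75 back slope -3.99
   blue s [-0.2674 -0.2658 -0.2618 -0.0153 -0.0129 -0.0116] t [-0.5019 -0.4996 -0.498  -0.4126 -0.4114 -0.4078]
11 s [-0.3348 -0.3317 -0.3305 -0.0903 -0.075  -0.0716] t [-0.5202 -0.5193 -0.5174 -0.4116 -0.4088 -0.4084] edge slope deg 2.24 back slope -3.02
   blue s [-0.2753 -0.274  -0.2696 -0.0232 -0.0207 -0.0197] t [-0.4982 -0.4968 -0.4953 -0.4108 -0.4092 -0.4071]
12 s [-0.3421 -0.3395 -0.3383 -0.0991 -0.0837 -0.0804] t [-0.5153 -0.514  -0.5124 -0.4064 -0.4038 -0.4033] edge slope deg 1.31 back slope -1.74
   blue s [-0.2836 -0.28
[... 305 characters left out ...]
                                                ~~~~~~~~~~~~~^^^^^^^^^^^^^^^^^^^^^^^^
    return _quantile_unchecked(
        a, q, axis, out, overwrite_input, method, keepdims, weights)
    return _ureduce(a,
                    func=_quantile_ureduce_func,
    ...<5 lines>...
                    overwrite_input=overwrite_input,
                    method=method)
    r = func(a, **kwargs)
    result = _quantile(arr,
                       quantiles=q,
    ...<2 lines>...
                       out=out,
                       weights=wgt)
    slices_having_nans = np.isnan(arr[-1, ...])
                                  ~~~^^^^^^^^^
IndexError: index -1 is out of bounds for axis 0 with size 0
```

```bash
cat > fit.py <<'E'
from h import *
from scipy.ndimage import map_coordinates
def body(pose,P):
    x,y,a=pose; c,s=np.cos(a),np.sin(a); P=np.asarray(P,float)
    return np.c_[x+c*P[:,0]-s*P[:,1], y+s*P[:,0]+c*P[:,1], P[:,2]]
def fit(views,edges,pose,z,iters=12,w=5,verbose=True):
    """views: {name: picture}; edges: {name: [(A,B)...]} in body xy; pose by edge search along image normals"""
    pose=np.array(pose,float); imgs={n:cv2.GaussianBlur(p.astype(np.float32),(0,0),.7) for n,p in views.items()}
    for it in range(iters):
        J=[];r=[];tag=[]; ww=w if it<6 else 3
        for n,im in imgs.items():
            for k,(A,B) in enumerate(edges[n]):
                s=np.linspace(0.03,.97,40)[:,None]; P=np.c_[np.array(A)*(1-s)+np.array(B)*s,np.full(40,z)]
                uv=proj(n,body(pose,P)); t=uv[-1]-uv[0]; t/=np.hypot(*t); nr=np.array([-t[1],t[0]])
                o=np.arange(-ww,ww+.01,.25); S=uv[:,None]+o[:,None]*nr
                prof=np.stack([map_coordinates(im[...,c],[S[...,1],S[...,0]],order=1) for c in range(3)],-1)
                g=np.linalg.norm(np.gradient(prof,.25,axis=1),axis=-1); g2=g*np.exp(-(o/ww)**2/1.5)
                i=g2.argmax(1); pk=g.max(1); off=o[i]
                # centroid refine
                for q in range(40):
                    sl=slice(max(i[q]-4,0),i[q]+5); off[q]=(o[sl]*g[q,sl]).sum()/g[q,sl].sum()
                good=(pk>8)&(abs(off-np.median(off))<1.5)
                Jn=[]
                for j,e in enumerate((1e-4,1e-4,1e-3)):
                    pp=pose.copy();pp[j]+=e; Jn.append(((proj(n,body(pp,P))-uv)@nr)/e)
                J.append(np.array(Jn).T[good]); r.append(off[good]); tag.append((n,k,good.sum(),off[good].mean().round(2) if good.any() else None))
        J=np.concatenate(J);r=np.concatenate(r); W=1/(1+(r/1.)**2)
        pose=pose+np.linalg.lstsq(J*W[:,None],r*W,rcond=None)[0]
    if verbose: print('  ',tag)
    return pose
E2=lambda y,a,b:((a,y),(b,y))
RB=((-.13,-.054),(-.13,.054)); 
def riser(v,p0):
    e=[RB,E2(-.055,-.13,.05),E2(.055,-.13,-.08)]
    return fit(v,{'top':e,'side':e},p0,.08)
def plate(v,p0,ee=None):
    e=[((.13,-.044),(.13,.044)),E2(-.045,-.13,.13),E2(.045,-.13,.13),((-.13,-.044),(-.13,-.012))]
    return fit(v,{'top':e,'side':e},p0,.088)
if __name__=='__main__':
    D={n:np.load(f'pics/{n}0.npz') for n in('top','side')}; v={n:D[n]['p'] for n in D}
    d=np.pi/180
    for vv in (v,{'top':v['top']},{'side':v['side']}):
        a=riser(vv,(.478,-.0755,(90+13.3)*d)); b=plate(vv,(.474,-.0593,(101.1)*d))
        for q in(a,b): print(q.round(4),np.degrees(q[2]).round(2))
    for n in D:
        p=D[n]['p'].astype(int);dd=D[n]['d'];W=world(n,dd)
        po=(dd>0)&(W[...,0]>.44)&(W[...,0]<.57)&(W[...,1]>.13)&(W[...,1]<.25)
        base=po&(W[...,2]<.03)&(W[...,2]>.004); print(n,'base',base.sum(),cv2.minEnclosingCircle(W[base][:,:2].astype(np.float32)) if base.any() else '',np.percentile(W[base][:,2],[50,90]))
        vv,uu=np.nonzero(po&(W[...,2]>.04))
        for i in range(len(vv)): print(uu[i],vv[i],*W[vv[i],uu[i]].round(3),p[vv[i],uu[i]],end='; ')
        print()
E
python3 fit.py
```

```text
[('top', 0, np.int64(35), np.float64(0.24)), ('top', 1, np.int64(40), np.float64(-0.58)), ('top', 2, np.int64(40), np.float64(-0.41)), ('side', 0, np.int64(35), np.float64(-0.26)), ('side', 1, np.int64(39), np.float64(0.65)), ('side', 2, np.int64(40), np.float64(0.3))]
   [('top', 0, np.int64(40), np.float64(0.11)), ('top', 1, np.int64(35), np.float64(-0.3)), ('top', 2, np.int64(37), np.float64(-1.72)), ('top', 3, np.int64(40), np.float64(0.34)), ('side', 0, np.int64(31), np.float64(-0.36)), ('side', 1, np.int64(40), np.float64(0.42)), ('side', 2, np.int64(40), np.float64(-0.13)), ('side', 3, np.int64(40), np.float64(-1.67))]
[ 0.4796 -0.0583  1.786 ] 102.33
[ 0.4753 -0.0588  1.7635] 101.04
   [('top', 0, np.int64(36), np.float64(-0.04)), ('top', 1, np.int64(40), np.float64(-0.0)), ('top', 2, np.int64(40), np.float64(-0.0))]
   [('top', 0, np.int64(40), np.float64(-0.11)), ('top', 1, np.int64(40), np.float64(0.25)), ('top', 2, np.int64(39), np.float64(-1.24)), ('top', 3, np.int64(40), np.float64(0.12))]
[ 0.476  -0.0577  1.8024] 103.27
[ 0.4725 -0.0583  1.7615] 100.93
   [('side', 0,
[... 7272 characters left out ...]
09 0.068 [79 77 75]; 293 141 0.507 0.21 0.059 [94 90 84]; 294 141 0.511 0.21 0.061 [61 60 60]; 295 141 0.513 0.211 0.061 [83 81 79]; 293 142 0.508 0.209 0.057 [95 91 87]; 294 142 0.512 0.208 0.059 [61 59 58]; 295 142 0.514 0.21 0.058 [82 78 77]; 293 143 0.509 0.207 0.055 [80 77 73]; 294 143 0.511 0.211 0.052 [61 61 60]; 295 143 0.515 0.208 0.057 [91 89 87]; 292 144 0.505 0.209 0.046 [111 106 100]; 293 144 0.51 0.205 0.053 [64 60 61]; 294 144 0.511 0.21 0.048 [66 65 64]; 295 144 0.513 0.212 0.047 [97 95 92]; 292 145 0.506 0.209 0.042 [84 79 76]; 293 145 0.51 0.206 0.047 [56 55 54]; 294 145 0.511 0.211 0.043 [67 66 64]; 295 145 0.514 0.212 0.043 [88 85 84]; 293 146 0.51 0.207 0.041 [51 53 50];
```

```bash
cat > tool.py <<'E'
from h import *
from scipy.spatial.transform import Rotation as Ro
def st():
    s=telemetry.get_state(); q=s['tool_rot']; return s,Ro.from_quat([q[1],q[2],q[3],q[0]])
def delta(target,ydir_deg):
    """shift (cm, tool axes) and twist (deg) to reach target TCP, pointing down with tool y at ydir_deg"""
    s,R=st(); y=np.array([np.cos(np.radians(ydir_deg)),np.sin(np.radians(ydir_deg)),0]); z=np.array([0,0,-1.]); x=np.cross(y,z)
    T=Ro.from_matrix(np.c_[x,y,z]); tw=(R.inv()*T).as_rotvec(degrees=True)
    return (R.inv().apply(np.array(target)-s['position'])*100).round(2),tw.round(2)
E
python3 - <<'E'
from tool import *
for n in('top','side'):
    z=np.load(f'pics/{n}0.npz'); W=world(n,z['d']); m=(z['d']>0)&(W[...,0]>.42)&(W[...,0]<.55)&(W[...,1]>-.21)&(W[...,1]<-.1)&(W[...,2]>.112)&(W[...,2]<.16)
    print(n,m.sum(),np.percentile(W[m][:,2],[5,50,95]),cv2.minAreaRect(W[m&(W[...,2]>.129)][:,:2].astype(np.float32)),np.median(W[m],0))
print(delta((.36,.25,.22),45),delta((.493,-.157,.20),11))
E
```

```text
top 80 [0.11475608 0.13447154 0.14095388] ((0.4919106960296631, -0.15566504001617432), (0.016026658937335014, 0.04302803426980972), 7.695034027099609) [ 0.49022967 -0.15452923  0.13447154]
side 151 [0.11476438 0.13354598 0.13722999] ((0.4941643476486206, -0.16076530516147614), (0.014312482438981533, 0.04388868063688278), 11.030837059020996) [ 0.49744359 -0.16408214  0.13354598]
(array([-27.39, -28.25,   0.22]), array([-7.000e-02,  2.000e-02,  2.845e+01])) (array([-51.73, -63.47,   2.27]), array([-6.000e-02,  4.000e-02,  6.245e+01]))
```

```bash
python3 -m jog '{"series":[{"translation":[-3,-3,0],"twist":[0,0,3],"gripper":0},{"translation":[-6,-6,0],"twist":[0,0,6],"gripper":0},{"translation":[-9,-9,0],"twist":[0,0,9],"gripper":0},{"translation":[-12,-12,0],"twist":[0,0,12],"gripper":0},{"translation":[-15,-15,0],"twist":[0,0,15],"gripper":0},{"translation":[-18,-18,0],"twist":[0,0,18],"gripper":0},{"translation":[-21,-21,0],"twist":[0,0,21],"gripper":0},{"translation":[-24,-24,0],"twist":[0,0,24],"gripper":0},{"translation":[-27,-27,0],"twist":[0,0,27],"gripper":0},{"translation":[-27.4,-28.2,0],"twist":[0,0,28.4],"gripper":0}]}'
python3 -c "
from tool import *
print(delta((.493,-.158,.17),11)); print(st()[0]['q'])"
```

```text
t: 1.1
position: [0.3624, 0.2468, 0.2224]
tool_rot: [0.0, 0.386, 0.923, -0.0]
contact_force: [-0.2, -0.3, -0.8]
finger_gap: 0.0871
finger_force: 0.0
(array([-37.98, -19.12,   5.27]), array([-0.000e+00,  3.000e-02,  3.361e+01]))
[-0.93945703 -0.09589813  0.22378184  1.93271595  0.02254211  1.30264193
  0.05588025]
```

```bash
python3 -m jog '{"series":[{"translation":[-4,-2,0],"twist":[0,0,3.6],"gripper":0},{"translation":[-8,-4,0],"twist":[0,0,7.2],"gripper":0},{"translation":[-12,-6,0],"twist":[0,0,10.8],"gripper":0},{"translation":[-16,-8,0],"twist":[0,0,14.4],"gripper":0},{"translation":[-20,-10,0.5],"twist":[0,0,18],"gripper":0},{"translation":[-24,-12,1],"twist":[0,0,21.6],"gripper":0},{"translation":[-28,-14,2],"twist":[0,0,25.2],"gripper":0},{"translation":[-32,-16,3],"twist":[0,0,28.8],"gripper":0},{"translation":[-36,-18,4.5],"twist":[0,0,32.4],"gripper":0},{"translation":[-38,-19.1,5.3],"twist":[0,0,33.6],"gripper":0}]}'
python3 - <<'E'
from tool import *
from fit import *
print(delta((.493,-.158,.103),11)); print(st()[0]['q'])
v={}
for n in('top','side'): v[n]=cap(n,n+'1')[0]
cv2.imwrite('pics/c1.png',np.hstack([cv2.resize(v[n][y:y+140,x:x+130],None,fx=3,fy=3) for n,y,x in(('top',180,230),('side',130,180))])[:,:,::-1])
E
```

```text
t: 2.1
position: [0.4943, -0.1559, 0.1686]
tool_rot: [0.0, 0.635, 0.773, -0.001]
contact_force: [-0.1, 1.2, 0.2]
finger_gap: 0.0872
finger_force: 0.0
(array([-0.17, -0.17,  6.56]), array([-0.04,  0.07,  0.18]))
[-0.4775525   0.15207926  0.76454047  1.84694578 -0.11185954  1.18671605
  0.51842154]
```

View pics/c1.png

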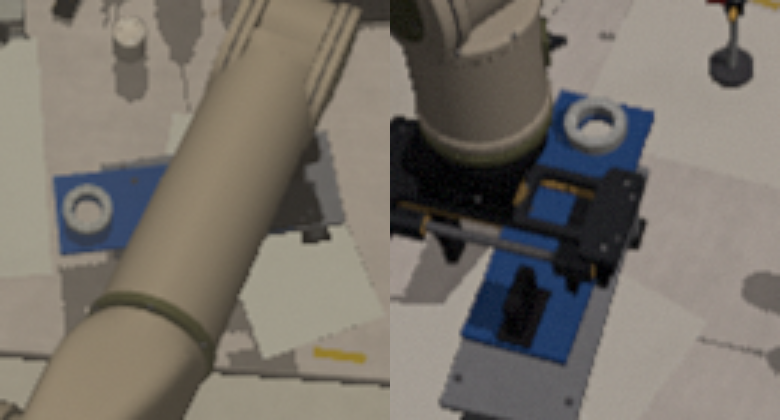

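```bash
python3 -m jog '{"series":[{"translation":[-0.1,-0.1,1.2],"twist":[0,0,0.2],"gripper":0},{"translation":[-0.2,-0.2,2.4],"twist":[0,0,0.2],"gripper":0},{"translation":[-0.2,-0.2,3.6],"twist":[0,0,0.2],"gripper":0},{"translation":[-0.2,-0.2,4.6],"twist":[0,0,0.2],"gripper":0},{"translation":[-0.2,-0.2,5.5],"twist":[0,0,0.2],"gripper":0},{"translation":[-0.2,-0.2,6.2],"twist":[0,0,0.2],"gripper":0},{"translation":[-0.2,-0.2,6.5],"twist":[0,0,0.2],"gripper":0},{"translation":[-0.2,-0.2,6.5],"twist":[0,0,0.2],"gripper":0.3},{"translation":[-0.2,-0.2,6.5],"twist":[0,0,0.2],"gripper":0.5},{"translation":[-0.2,-0.2,6.5],"twist":[0,0,0.2],"gripper":0.6}]}' 20
python3 -c "
from tool import *
print(delta((.493,-.158,.104),11)); print(st()[0]['contact_force'])"
```

```text
t: 3.2
position: [0.4931, -0.1553, 0.1049]
tool_rot: [0.0, 0.634, 0.773, 0.0]
contact_force: [-0.1, 0.1, 0.2]
finger_gap: 0.0703
finger_force: 0.0
(array([-0.26, -0.06,  0.09]), array([0.04, 0.  , 0.25]))
[-0.1194031   0.13389879  0.22942215]
```

```bash
python3 -m jog '{"series":[{"translation":[0,0,0],"twist":[0,0,0],"gripper":0.7},{"translation":[0,0,0],"twist":[0,0,0],"gripper":0.75},{"translation":[0,0,0],"twist":[0,0,0],"gripper":0.8},{"translation":[0,0,0],"twist":[0,0,0],"gripper":0.85},{"translation":[0,0,0],"twist":[0,0,0],"gripper":0.9},{"translation":[0,0,0],"twist":[0,0,0],"gripper":1},{"translation":[0,0,0],"twist":[0,0,0],"gripper":1},{"translation":[0,0,0],"twist":[0,0,0],"gripper":1},{"translation":[0,0,0],"twist":[0,0,0],"gripper":1},{"translation":[0,0,0],"twist":[0,0,0],"gripper":1}]}' 50
python3 -c "
from tool import *
s,R=st(); print(s['contact_force'],s['torque'],s['finger_gap'],R.as_matrix().round(4),s['position'])"
```

```text
t: 4.2
position: [0.4929, -0.1552, 0.1045]
tool_rot: [0.0, 0.634, 0.773, 0.0]
contact_force: [0.3, -0.5, -1.6]
finger_gap: 0.0138
finger_force: 50.0
[ 0.28943434 -0.4665302  -1.62079933] [-0.08994644 -0.18479639 -0.13802945] 0.013775038466868322 [[-1.951e-01  9.808e-01  2.000e-04]
 [ 9.808e-01  1.951e-01  1.000e-04]
 [ 1.000e-04  2.000e-04 -1.000e+00]] [ 0.49285745 -0.15518326  0.10451295]
```

```bash
python3 -m jog '{"series":[{"translation":[0.4,0,0],"twist":[0,0,-0.1],"gripper":1},{"translation":[1.2,0,0],"twist":[0,0,-0.2],"gripper":1},{"translation":[2.0,0.1,0],"twist":[0,0,-0.4],"gripper":1},{"translation":[3.0,0.1,0],"twist":[0,0,-0.6],"gripper":1},{"translation":[4.0,0.1,0],"twist":[0,0,-0.8],"gripper":1},{"translation":[5.0,0.2,0],"twist":[0,0,-1.0],"gripper":1},{"translation":[6.0,0.2,0],"twist":[0,0,-1.1],"gripper":1},{"translation":[7.0,0.2,0],"twist":[0,0,-1.2],"gripper":1},{"translation":[7.6,0.2,0],"twist":[0,0,-1.2],"gripper":1},{"translation":[8,0.2,0],"twist":[0,0,-1.2],"gripper":1}]}' 50
python3 - <<'E'
from tool import *
s,R=st(); print(s['contact_force'],s['torque'],s['finger_gap'],R.as_matrix().round(4)[:,:2],s['position'])
v={}
for n in('top','side'): v[n]=cap(n,n+'2')[0]
cv2.imwrite('pics/c2.png',np.hstack([cv2.resize(v[n][y:y+160,x:x+160],(400,400),interpolation=cv2.INTER_CUBIC) for n,y,x in(('top',165,190),('side',115,190))])[:,:,::-1])
E
```

```text
t: 5.2
position: [0.4791, -0.0757, 0.1046]
tool_rot: [0.0, 0.626, 0.78, 0.0]
contact_force: [0.4, -2.2, -0.3]
finger_gap: 0.0135
finger_force: 50.0
[ 0.38681241 -2.21747856 -0.2901298 ] [-0.53322346 -0.09106857  0.00141086] 0.013519431340850964 [[-2.162e-01  9.764e-01]
 [ 9.764e-01  2.162e-01]
 [ 1.000e-04  2.000e-04]] [ 0.47911763 -0.07571078  0.10461292]
```

View pics/c2.png

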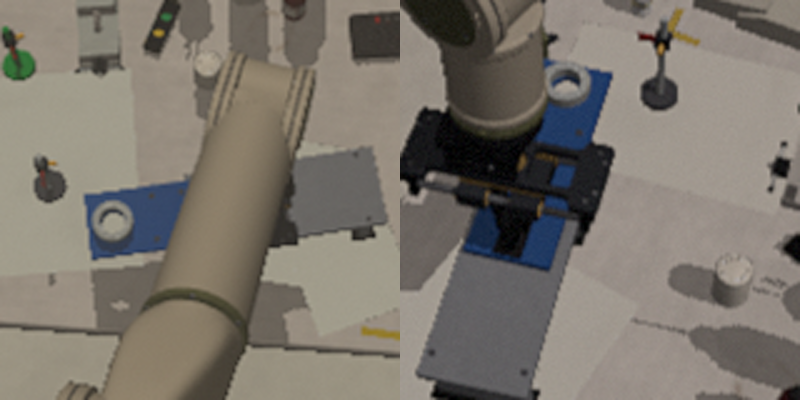

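```bash
cat > meas.py <<'E'
from fit import *; import sys
def go(tag,pl0,hi,xs):
    d=np.pi/180; v={n:np.load(f'pics/{n}{tag}.npz')['p'] for n in('top','side')}
    re=[((-.13,-.05),(-.13,.05)),E2(-.055,-.13,hi),E2(.055,-.13,hi)]
    pt=[((.13,-.042),(.13,.042)),E2(-.045,xs,.13),E2(.045,xs,.13)]
    ps=[((.13,-.042),(.13,-.01)),E2(-.045,.06,.128),((-.13,-.042),(-.13,-.018)),((-.13,.02),(-.13,.042))]
    for names in(('top',),('side',),('top','side')):
        vv={n:v[n] for n in names}
        a=fit(vv,{'top':re,'side':re},(.479,-.058,102.3*d),.08); b=fit(vv,{'top':pt,'side':ps},pl0,.088)
        c,s=np.cos(a[2]),np.sin(a[2]); r=b-a
        print(names,'riser',a[:2].round(4),(a[2]/d).round(2),'plate',b[:2].round(4),(b[2]/d).round(2),'in riser mm',(1000*np.array([c*r[0]+s*r[1],-s*r[0]+c*r[1]])).round(1),(r[2]/d).round(2))
if __name__=='__main__': go('2',(.458,.0194,102.49*np.pi/180),-.03,.06)
E
python3 meas.py
```

```text
[('top', 0, np.int64(0), None), ('top', 1, np.int64(0), None), ('top', 2, np.int64(0), None)]
   [('top', 0, np.int64(40), np.float64(-0.01)), ('top', 1, np.int64(40), np.float64(-0.01)), ('top', 2, np.int64(40), np.float64(0.0))]
('top',) riser [  3544.1317 -16252.4579] 103.48 plate [0.4569 0.0195] 102.82 in riser mm [16630811.7  -341695. ] -0.66
   [('side', 0, np.int64(0), None), ('side', 1, np.int64(0), None), ('side', 2, np.int64(0), None)]
   [('side', 0, np.int64(40), np.float64(0.74)), ('side', 1, np.int64(40), np.float64(-0.01)), ('side', 2, np.int64(40), np.float64(-0.22)), ('side', 3, np.int64(40), np.float64(-0.04))]
('side',) riser [ 1388.1393 -6364.8262] 100.79 plate [0.4614 0.0159] 102.91 in riser mm [6512099.1  171553.1] 2.12
   [('top', 0, np.int64(0), None), ('top', 1, np.int64(0), None), ('top', 2, np.int64(0), None), ('side', 0, np.int64(0), None), ('side', 1, np.int64(0), None), ('side', 2, np.int64(0), None)]
   [('top', 0, np.int64(40), np.float64(0.98)), ('top', 1, np.int64(40), np.float64(-0.22)), ('top', 2, np.int64(40), np.float64(-0.22)), ('side', 0, np.int64(39), np.float64(0.53)), ('side', 1, np.int64(40), np.float64(0.83)), ('side', 2, np.int64(40), np.float64(-0.56)), ('side', 3, np.int64(40), np.float64(-0.13))]
('top', 'side') riser [  46.8132 -212.574 ] 103.06 plate [0.4599 0.0163] 103.54 in riser mm [217565.8  -2895.1] 0.48fit.py:21: RuntimeWarning: invalid value encountered in scalar divide
  sl=slice(max(i[q]-4,0),i[q]+5); off[q]=(o[sl]*g[q,sl]).sum()/g[q,sl].sum()
```

```bash
sed -i 's/(.479,-.058,102.3\*d)/(.4905,-.1117,103.3*d)/' meas.py; python3 meas.py
```

```text
[('top', 0, np.int64(40), np.float64(0.0)), ('top', 1, np.int64(40), np.float64(0.05)), ('top', 2, np.int64(39), np.float64(-0.02))]
   [('top', 0, np.int64(40), np.float64(-0.01)), ('top', 1, np.int64(40), np.float64(-0.01)), ('top', 2, np.int64(40), np.float64(0.0))]
('top',) riser [ 0.4885 -0.1129] 103.81 plate [0.4569 0.0195] 102.82 in riser mm [136.2  -1. ] -0.99
   [('side', 0, np.int64(40), np.float64(-0.08)), ('side', 1, np.int64(39), np.float64(0.28)), ('side', 2, np.int64(40), np.float64(-0.21))]
   [('side', 0, np.int64(40), np.float64(0.74)), ('side', 1, np.int64(40), np.float64(-0.01)), ('side', 2, np.int64(40), np.float64(-0.22)), ('side', 3, np.int64(40), np.float64(-0.04))]
('side',) riser [ 0.4933 -0.1146] 103.75 plate [0.4614 0.0159] 102.91 in riser mm [ 1.344e+02 -1.000e-01] -0.85
   [('top', 0, np.int64(40), np.float64(0.46)), ('top', 1, np.int64(40), np.float64(-0.7)), ('top', 2, np.int64(40), np.float64(-0.87)), ('side', 0, np.int64(40), np.float64(-0.47)), ('side', 1, np.int64(40), np.float64(0.54)), ('side', 2, np.int64(40), np.float64(0.1))]
   [('top', 0, np.int64(40), np.float64(0.98)), ('top', 1, np.int64(40), np.float64(-0.22)), ('top', 2, np.int64(40), np.float64(-0.22)), ('side', 0, np.int64(39), np.float64(0.53)), ('side', 1, np.int64(40), np.float64(0.83)), ('side', 2, np.int64(40), np.float64(-0.56)), ('side', 3, np.int64(40), np.float64(-0.13))]
('top', 'side') riser [ 0.4926 -0.1138] 103.42 plate [0.4599 0.0163] 103.54 in riser mm [134.1   1.7] 0.12
```

```bash
python3 -m jog '{"series":[{"translation":[0.2,0,0],"twist":[0,0,-0.1],"gripper":1},{"translation":[0.6,0,0],"twist":[0,0,-0.2],"gripper":1},{"translation":[1.2,0,0],"twist":[0,0,-0.4],"gripper":1},{"translation":[1.8,0,0],"twist":[0,0,-0.5],"gripper":1},{"translation":[2.4,0.05,0],"twist":[0,0,-0.6],"gripper":1},{"translation":[3.0,0.05,0],"twist":[0,0,-0.7],"gripper":1},{"translation":[3.5,0.05,0],"twist":[0,0,-0.8],"gripper":1},{"translation":[3.8,0.05,0],"twist":[0,0,-0.9],"gripper":1},{"translation":[4,0.05,0],"twist":[0,0,-0.9],"gripper":1},{"translation":[4,0.05,0],"twist":[0,0,-0.9],"gripper":1}]}' 50
cat >> meas.py <<'E'
def pointer(tag,R):
    """red pixels on plane z=.099, riser frame mm, per view"""
    for n in('top','side'):
        p=np.load(f'pics/{n}{tag}.npz')['p'].astype(int); f,cx,cy,Rm,t=K(n); u0,v0=proj(n,[[.49,.208,.099]])[0]
        red=p[...,0]-np.maximum(p[...,1],p[...,2]); yy,xx=np.mgrid[:420,:560]; m=(red>14)&(abs(xx-u0)<14)&(abs(yy-v0)<14)&(p[...,1]-p[...,2]<15)
        v,u=np.nonzero(m); w=red[m]; o=-Rm.T@t; D=np.c_[(u-cx)/f,(v-cy)/f,np.ones(len(u))]@Rm
        P=o+D*((.099-o[2])/D[:,2])[:,None]; a=R[n]; c,s=np.cos(a[2]),np.sin(a[2]); r=P[:,:2]-a[:2]
        S=1000*(c*r[:,0]+s*r[:,1]); T=1000*(-s*r[:,0]+c*r[:,1])
        print(n,len(u),'s mean',(S*w).sum()/w.sum(),'fit',np.polyfit(T,S,1,w=w).round(2),'S',S.round(0),'T',T.round(0))
E
python3 - <<'E'
from tool import *; import meas
s,R=st(); print(s['contact_force'],s['torque'],s['finger_gap'],R.as_matrix().round(4)[:,:2],s['position'])
v={}
for n in('top','side'): v[n]=cap(n,n+'3')[0]
d=np.pi/180
meas.go('3',(.4495,.057,103.5*d),.0,.07)
meas.pointer('3',{'top':(.4885,-.1129,103.8*d),'side':(.4933,-.1146,103.75*d)})
cv2.imwrite('pics/c3.png',np.hstack([cv2.resize(v[n][y:y+100,x:x+100],(400,400),interpolation=cv2.INTER_CUBIC) for n,y,x in(('top',195,185),('side',105,225))])[:,:,::-1])
E
```

```text
t: 6.3
position: [0.471, -0.0368, 0.1045]
tool_rot: [-0.0, 0.62, 0.785, 0.0]
contact_force: [1.0, 0.2, 2.0]
finger_gap: 0.0135
finger_force: 50.0
[1.04158789 0.18616751 2.0034524 ] [-0.29144909 -0.10166635 -0.01481766] 0.01351276609366548 [[-2.313e-01  9.729e-01]
 [ 9.729e-01  2.313e-01]
 [ 4.000e-04  1.000e-04]] [ 0.47099868 -0.03675381  0.10453728]
   [('top', 0, np.int64(40), np.float64(0.0)), ('top', 1, np.int64(40), np.float64(0.07)), ('top', 2, np.int64(39), np.float64(-0.06))]
   [('top', 0, np.int64(40), np.float64(0.0)), ('top', 1, np.int64(40), np.float64(0.14)), ('top', 2, np.int64(40), np.float64(-0.02))]
('top',) riser [ 0.4884 -0.1129] 103.79 plate [0.4466 0.0581] 103.2 in riser mm [ 1.76e+02 -1.00e-01] -0.6
   [('side', 0, np.int64(40), np.float64(-0.08)), ('side', 1, np.int64(39), np.float64(0.24)), ('side', 2, np.int64(40), np.float64(-0.19))]
   [('side', 0, np.int64(40), np.float64(0.67)), ('side', 1, np.int64(40), np.float64(0.0)), ('side', 2, np.int64(40), np.float64(-0.21)), ('side', 3, np.int64(40), np.float64(-0.05))]
('side',) riser [ 0.4934 -0.1146] 103.69 p
[... 584 characters left out ...]
.int64(40), np.float64(-0.39)), ('side', 3, np.int64(40), np.float64(-0.08))]
('top', 'side') riser [ 0.4926 -0.1138] 103.4 plate [0.4506 0.054 ] 104.28 in riser mm [173.   2.] 0.88
top 13 s mean 316.2533042475564 fit [4.0000e-02 3.1962e+02] S [317. 314. 318. 314. 318. 315. 318. 315. 319. 315. 319. 316. 316.] T [-88. -87. -84. -84. -81. -80. -77. -77. -74. -73. -70. -70. -66.]
side 25 s mean 318.2760620000907 fit [2.0000e-02 3.1944e+02] S [324. 325. 320. 321. 322. 322. 323. 324. 324. 317. 317. 318. 319. 319.
 320. 321. 313. 314. 314. 315. 316. 316. 317. 313. 313.] T [-64. -66. -64. -67. -70. -73. -75. -78. -81. -65. -68. -71. -73. -76.
 -79. -82. -66. -69. -71. -74. -77. -80. -82. -80. -83.]
```

View pics/c3.png

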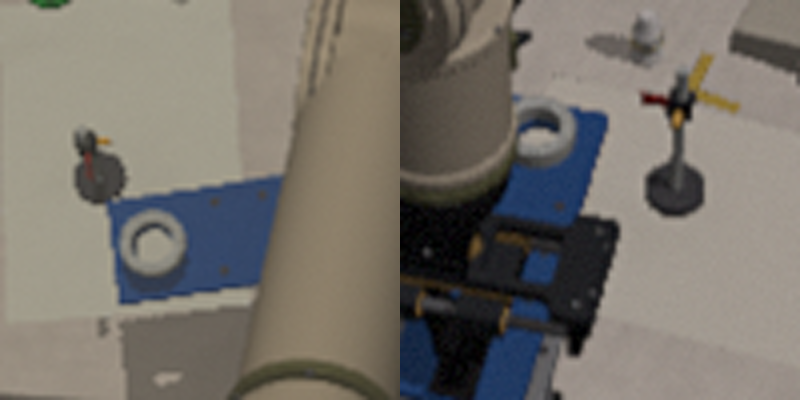

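```bash
cat > fin.py <<'E'
from meas import *
def front(tag,R,s0):
    """front edge offset and pointer, per view, riser frame"""
    for n in('top','side'):
        p=np.load(f'pics/{n}{tag}.npz')['p']; im=cv2.GaussianBlur(p.astype(np.float32),(0,0),.7); a=np.array(R[n]); c,s=np.cos(a[2]),np.sin(a[2])
        out=[]
        for T in (np.linspace(-.043,.042,40) if n=='top' else np.linspace(-.043,-.010,20)):
            S=np.arange(s0-.014,s0+.014,.0005); P=body(a,np.c_[S,np.full(len(S),T),np.full(len(S),.088)]); uv=proj(n,P)
            pr=np.stack([map_coordinates(im[...,k],[uv[:,1],uv[:,0]],order=1) for k in range(3)],-1)@np.array([1,0.3,-1.])
            lo,hi=np.median(pr[:10]),np.median(pr[-10:]); f=(pr-lo)/(hi-lo); j=np.argmax(f>.5); out.append((T*1e3,S[j]*1e3))
        o=np.array(out); k=np.polyfit(*o.T,1); r=o[:,1]-np.polyval(k,o[:,0]); ok=abs(r)<1.5; k=np.polyfit(*o[ok].T,1)
        # pointer redness profile
        S=np.arange(.300,.335,.0005); prof=0
        for T in np.linspace(-.082,-.068,15):
            uv=proj(n,body(a,np.c_[S,np.full(len(S),T),np.full(len(S),.099)]))
            q=[map_coordinates(p[...,k2].astype(float),[uv[:,1],uv[:,0]],order=1) for k2 in range(3)]; prof=prof+np.clip(q[0]-q[1]-8,0,None)
        print(n,'front mid',np.polyval(k,0).round(2),'skew deg',np.degrees(-k[0]).round(2),'ok',ok.sum(),'pointer',(1e3*(S*prof).sum()/prof.sum()).round(2),'peak',S[prof.argmax()])
d=np.pi/180; RR={'top':(.4884,-.1129,103.8*d),'side':(.4933,-.1146,103.72*d)}
if __name__=='__main__': front('3',RR,.305)
E
python3 fin.py
```

```text
top front mid 308.02 skew deg 1.08 ok 20 pointer 316.19 peak 0.3155
side front mid 310.32 skew deg -7.12 ok 13 pointer 318.27 peak 0.3185
```

Run:
```python
from fin import *
for n in('top','side'):
    p=np.load(f'pics/{n}3.npz')['p'].astype(float); a=np.array(RR[n]); S=np.arange(.292,.322,.002)
    for T in (-.042,-.036,-.03,-.02,0,.02,.035):
        uv=proj(n,body(a,np.c_[S,np.full(len(S),T),np.full(len(S),.088)]))
        q=[map_coordinates(p[...,k],[uv[:,1],uv[:,0]],order=1) for k in range(3)]
        print(n,T,(q[2]-q[0]).round(0).astype(int))
```

```text
top -0.042 [ 52  52  52  55  55  52  46  17  -5 -18 -21 -20 -20 -20 -21 -21]
top -0.036 [ 53  52  52  52  53  50  40  17  -8 -18 -22 -22 -21 -20 -20 -20]
top -0.03 [ 49  52  54  54  55  55  25  -1 -19 -23 -21 -21 -21 -20 -20 -21]
top -0.02 [-12  -5  10  32  54  56  42  10  -9 -23 -22 -22 -21 -20 -20 -21]
top 0 [-11 -13 -12   0  22  50  28   1 -16 -23 -22 -21 -21 -20 -20 -21]
top 0.02 [ 23  24  29  38  48  52  43  24  -3 -15 -23 -21 -21 -21 -20 -19]
top 0.035 [ 48  51  51  52  53  55  45  12  -9 -24 -22 -21 -21 -21 -20 -21]
side -0.042 [ 67  64  62  61  57  52  26   3 -10 -19 -19 -18 -18 -18 -17 -17]
side -0.036 [ 67  67  68  70  73  66  54  30   4  -9 -19 -19 -19 -18 -18 -17]
side -0.03 [ 70  70  71  72  70  63  45  14  -6 -17 -20 -20 -19 -18 -17 -16]
side -0.02 [  1   7  17  31  46  52  50  30   5  -8 -18 -19 -18 -18 -19 -18]
side 0 [  4   1  -1  -3  -4  -4  -4  -5  -6 -11 -14 -16 -18 -18 -18 -18]
side 0.02 [-13 -11  -9  -7  -4   0   2   4  -1  -8 -13 -16 -17 -17 -17 -17]
side 0.035 [-20 -20 -20 -20 -19 -19 -18 -19 -20 -20 -20 -20 -19 -18 -18 -19]
```

```bash
python3 -m jog '{"series":[{"translation":[0.1,0,0],"twist":[0,0,0],"gripper":1},{"translation":[0.3,0,0],"twist":[0,0,0],"gripper":1},{"translation":[0.5,0,0],"twist":[0,0,0],"gripper":1},{"translation":[0.7,0,0],"twist":[0,0,0],"gripper":1},{"translation":[0.9,0,0],"twist":[0,0,0],"gripper":1},{"translation":[1.0,0,0],"twist":[0,0,0],"gripper":1},{"translation":[1.1,0,0],"twist":[0,0,0],"gripper":1},{"translation":[1.1,0,0],"twist":[0,0,0],"gripper":1},{"translation":[1.1,0,0],"twist":[0,0,0],"gripper":1},{"translation":[1.1,0,0],"twist":[0,0,0],"gripper":1}]}' 50
cat > end.py <<'E'
from fin import *; from tool import *; import sys
tag=sys.argv[1]; sg=float(sys.argv[2])
s,R=st(); print(s['contact_force'],s['torque'],R.as_matrix()[:,0].round(4),s['position'])
v={}; acc={'top':[], 'side':[]}
for n in('top','side'):
    p,dd=cap(n,n+tag); v[n]=p; W=world(n,dd); q=p.astype(int)
    for c0,lab in((.11,'front'),(-.06,'rear riser')):
        pass
    a=np.array(RR[n]); c,ss=np.cos(a[2]),np.sin(a[2]); r=W[...,:2]-a[:2]; S=c*r[...,0]+ss*r[...,1]; T=-ss*r[...,0]+c*r[...,1]
    m=(dd>0)&(q[...,2]-q[...,0]>40)&(abs(T)<.043)&(S>.1)&(S<sg-.004)&(W[...,2]>.06)
    k=np.linalg.lstsq(np.c_[S[m]-.25,T[m],np.ones(m.sum())],W[...,2][m],rcond=None)[0]; print(n,'plate z slope deg',np.degrees(k[:2]).round(2),'z@250',k[2].round(4),m.sum())
    im=p.astype(float); Sx=np.arange(sg-.012,sg+.016,.0005); e=[]
    for t in (np.linspace(-.043,.042,35) if n=='top' else np.linspace(-.043,-.02,15)):
        uv=proj(n,body(a,np.c_[Sx,np.full(len(Sx),t),np.full(len(Sx),.088)])); qq=[map_coordinates(im[...,k2],[uv[:,1],uv[:,0]],order=1) for k2 in(0,2)]
        f=qq[1]-qq[0]; j=np.nonzero(f>18)[0]; 
        if len(j) and f.max()>35: e.append((t*1e3,Sx[j[-1]]*1e3))
    e=np.array(e); print('  front',e[:,1].mean().round(2),'skew',np.degrees(-np.polyfit(*e.T,1)[0]).round(2),len(e))
meas_go=go(tag,((.4484-.0026),.0688,103.4*d),.02,.08)
pointer(tag,RR)
cv2.imwrite(f'pics/c{tag}.png',np.hstack([cv2.resize(v[n][y:y+70,x:x+70],(400,400),interpolation=cv2.INTER_CUBIC) for n,y,x in(('top',210,190),('side',110,245))])[:,:,::-1])
E
python3 end.py 4 .316
```

```text
t: 7.4
position: [0.4685, -0.0263, 0.1045]
tool_rot: [-0.0, 0.62, 0.785, 0.0]
contact_force: [0.5, -1.1, 4.9]
finger_gap: 0.0133
finger_force: 50.0
[ 0.48291298 -1.05515016  4.91977043] [-0.7127031  -0.20141522 -0.01454524] [-2.310e-01  9.729e-01  3.000e-04] [ 0.46848026 -0.02633008  0.10453616]
top plate z slope deg [0.06 0.29] z@250 0.0884 616
  front 316.0 skew -0.07 35
side plate z slope deg [-0.79 -1.8 ] z@250 0.0865 497
  front 315.93 skew -2.3 15
   [('top', 0, np.int64(40), np.float64(-0.0)), ('top', 1, np.int64(40), np.float64(0.07)), ('top', 2, np.int64(39), np.float64(-0.06))]
   [('top', 0, np.int64(40), np.float64(-0.0)), ('top', 1, np.int64(40), np.float64(0.2)), ('top', 2, np.int64(40), np.float64(-0.08))]
('top',) riser [ 0.4884 -0.1129] 103.88 plate [0.4443 0.0685] 103.21 in riser mm [186.7  -0.8] -0.67
   [('side', 0, np.int64(40), np.float64(-0.08)), ('side', 1, np.int64(40), np.float64(0.23)), ('side', 2, np.int64(40), np.float64(-0.2))]
   [('side', 0, np.int64(40), np.float64(0.75)), ('side', 1, np.int64(40), np.float64(0.01)), ('side', 2, np.int64(40), np.float
[... 685 characters left out ...]
.float64(-0.56)), ('side', 3, np.int64(40), np.float64(-0.11))]
('top', 'side') riser [ 0.4925 -0.1139] 103.53 plate [0.449  0.0647] 104.49 in riser mm [183.8   0.5] 0.96
top 13 s mean 316.2441444074322 fit [4.0000e-02 3.1958e+02] S [317. 314. 317. 314. 318. 315. 318. 315. 319. 315. 319. 316. 316.] T [-88. -87. -84. -84. -81. -80. -77. -77. -74. -73. -70. -70. -66.]
side 26 s mean 318.37873758565667 fit [1.0000e-02 3.1898e+02] S [324. 325. 320. 321. 322. 322. 323. 324. 324. 317. 317. 318. 319. 319.
 320. 321. 321. 313. 314. 314. 315. 316. 316. 317. 313. 313.] T [-63. -66. -64. -67. -70. -72. -75. -78. -81. -65. -68. -70. -73. -76.
 -79. -81. -84. -66. -68. -71. -74. -77. -79. -82. -80. -83.]
```

View pics/c4.png

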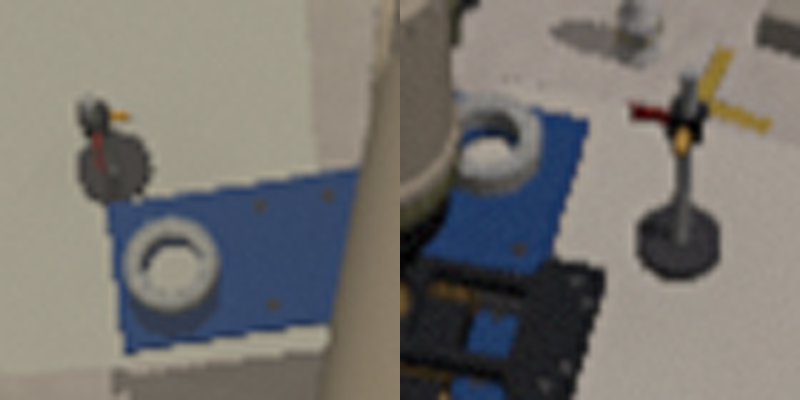

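```bash
python3 -m jog '{"series":[{"translation":[0.03,0,0],"twist":[0,0,-0.1],"gripper":1},{"translation":[0.06,0,0],"twist":[0,0,-0.2],"gripper":1},{"translation":[0.06,0,0],"twist":[0,0,-0.2],"gripper":1},{"translation":[0.06,0,0],"twist":[0,0,-0.2],"gripper":1},{"translation":[0.06,0,0],"twist":[0,0,-0.2],"gripper":1},{"translation":[0.06,0,0],"twist":[0,0,-0.2],"gripper":1},{"translation":[0.06,0,0],"twist":[0,0,-0.2],"gripper":1},{"translation":[0.06,0,0],"twist":[0,0,-0.2],"gripper":1},{"translation":[0.06,0,0],"twist":[0,0,-0.2],"gripper":1},{"translation":[0.06,0,0],"twist":[0,0,-0.2],"gripper":1}]}' 50
python3 end.py 5 .316 | grep -v "^   \["
python3 - <<'E'
from fin import *
for tag in '02345':
  for n in('top','side'):
    z=np.load(f'pics/{n}{tag}.npz'); q=z['p'].astype(int); dd=z['d']; W=world(n,dd); a=np.array(RR[n]); c,ss=np.cos(a[2]),np.sin(a[2]); r=W[...,:2]-a[:2]; S=c*r[...,0]+ss*r[...,1]; T=-ss*r[...,0]+c*r[...,1]
    m=(dd>0)&(q[...,2]-q[...,0]>40)&(abs(T)<.04)&(abs(W[...,2]-.088)<.01); m=cv2.erode(m.astype(np.uint8),np.ones((3,3)))>0
    sf=S[m].max(); A=np.c_[S[m]-sf,T[m],np.ones(m.sum())]; k=np.linalg.lstsq(A,W[...,2][m],rcond=None)[0]; f=m&(S>sf-.05)
    print(tag,n,m.sum(),'slope deg',np.degrees(k[:2]).round(2),'z front',k[2].round(4),np.median(W[...,2][f]).round(4))
E
```

```text
t: 8.5
position: [0.4684, -0.0259, 0.1046]
tool_rot: [0.0, 0.619, 0.786, 0.0]
contact_force: [2.3, -2.7, 5.0]
finger_gap: 0.0134
finger_force: 50.0
[ 2.31358797 -2.65364735  5.01576064] [-1.02370681 -0.42231625 -0.02714666] [-0.2343  0.9722  0.    ] [ 0.46838918 -0.02591859  0.10456505]
top plate z slope deg [0.31 0.06] z@250 0.0885 624
  front 316.33 skew -0.0 35
side plate z slope deg [-0.05 -0.03] z@250 0.0871 497
  front 316.3 skew -0.25 15
('top',) riser [ 0.4884 -0.113 ] 103.86 plate [0.444  0.0688] 103.44 in riser mm [187.1  -0.5] -0.42
('side',) riser [ 0.4935 -0.1145] 103.66 plate [0.4495 0.0647] 103.99 in riser mm [184.5   0.4] 0.33
('top', 'side') riser [ 0.4925 -0.1138] 103.5 plate [0.4496 0.0655] 105.27 in riser mm [ 1.844e+02 -1.000e-01] 1.77
top 13 s mean 316.2513121404317 fit [4.0000e-02 3.1954e+02] S [317. 314. 317. 314. 318. 315. 318. 315. 319. 315. 319. 316. 316.] T [-88. -87. -84. -84. -81. -80. -77. -77. -74. -73. -70. -70. -66.]
side 26 s mean 318.3682022499786 fit [1.0000e-02 3.1872e+02] S [324. 325. 320. 321. 322. 322. 323. 324. 324. 317. 317. 318. 319. 319.
 320. 321. 321. 313. 314. 314. 315. 316. 316. 317. 313. 313.] T [-63. -66. -64. -67. -70. -72. -75. -78. -81. -65. -68. -70. -73. -76.
 -79. -81. -84. -66. -68. -71. -74. -77. -79. -82. -80. -83.]
0 top 648 slope deg [-0.15  1.69] z front 0.0876 0.0882
0 side 1393 slope deg [-0.01  0.2 ] z front 0.0874 0.0872
2 top 234 slope deg [-0.08 -0.05] z front 0.0879 0.0892
2 side 469 slope deg [-0.05 -0.23] z front 0.0873 0.0879
3 top 306 slope deg [0.4  1.41] z front 0.0892 0.0873
3 side 399 slope deg [-0.09 -0.18] z front 0.0872 0.0874
4 top 286 slope deg [0.06 1.97] z front 0.0883 0.0875
4 side 397 slope deg [-0.15 -0.27] z front 0.087 0.0876
5 top 311 slope deg [-0.57  0.82] z front 0.0871 0.0842
5 side 389 slope deg [-0.18 -0.09] z front 0.0869 0.087
```

```bash
python3 -c "
from rig import ctrl
print(ctrl.sign_off())"
```

```text
the job is handed in; nothing more can be done
None
```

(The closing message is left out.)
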